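# Shut and bolt the label drawer

## Task

Close up the small wooden chest: push its open drawer fully home with your fingertips, then push the bolt on top of the chest all the way across through the staple so that the drawer is locked. Push gently and do not grip, lift or shove the chest, and leave the tin standing on it and the jars beside it where they are.

Things in the scene. Friction and masses are not known exactly. Their poses are not given: they have to be found in the camera images.
- chest: Light wooden bench-top chest, 180 deep (x) x 200 wide (y) x 130 high mm (flat top), about 4 kg, loose on rubber feet, front turned roughly to the robot. Origin: centre of its underside, on the table. Own axes: -x is the front, where the drawer comes out; -y is the bolt's side, to the right as the robot looks at the front; z up.
- drawer (a joint): The chest's only drawer (holds a roll of tape and a pen): 0 = fully home, grows to 0.10 m as it comes out along the chest's -x. Slides stiffly (1.5 N friction plus slight damping), stays where it is left.
- drawer_front (a point): Point on the flat outer face of the drawer's wooden front, mid-width, 105 mm above the table; moves with the drawer; chest's axes. The panel is 196 mm wide, 12 mm thick, from 11 to 131 mm above the table; push it towards the chest's +x. A knob, 24 mm across and 22 mm proud, sits 55 mm below this point.
- bolt (a joint): Steel barrel bolt on the chest's top: 0 = drawn back (right), 0.04 m = fully thrown, its end 24 mm past the staple's centre. Slides along the chest's +y, 1.2 N friction plus slight damping, stays where it is left. Passes the staple only with the drawer home (within about 4 mm); thrown early it keeps the drawer from closing.
- bolt_peg (a point): Middle of the upright thumb peg at the bolt's right end, 155 mm above the table; moves with the bolt; chest's axes. A 12 mm round post with a 15 mm ball on top, highest point 170.5 mm above the table. Push it to the chest's +y from its free -y side; 8 mm in from the chest's right edge with the bolt at 0. The nearest guide block ends 44 mm to its +y side then.
- tomato_tin: Tin, 75 mm across and 58 high, standing loose on the rear half of the chest's top. Origin: centre of its underside. To be left alone.
- honey_jar: Jar with a screw lid, 64x68x84 mm, loose on the table to the right of the chest. Origin: centre of its underside. To be left alone.
- spice_jar: Slim spice jar, 44 mm across and 100 high, loose on the table to the left of the chest. Origin: centre of its underside. To be left alone.
- staple (a point): Centre of the steel staple (arch 24 mm along x, 14 mm along y, top 155 mm above the table) that takes the bolt. It rides on a 24 mm wide steel tongue that runs back from the top middle of the drawer's front, 47 mm behind the front's face, 143 mm above the table; chest's axes.

How it is judged:
On the way, in this order (a step that is already met when the one before it is completed fails the run):
1. the drawer is pushed home while the bolt is still drawn back (value of joint drawer below 0.005 m and value of joint bolt below 0.02 m), for 0.2 s.
2. the bolt is thrown through the staple (value of joint drawer below 0.005 m and value of joint bolt above 0.034 m), for 0.2 s.
At the end, for the whole second after the job is handed in: The drawer is home to within 5 mm, the bolt is thrown at least 34 of its 40 mm, the chest stands flat and at rest with the tin upright on it (all of step 2 and height (world z) of tomato_tin above 0.12 m and angle between tomato_tin's own z axis and vertical below 0.1 rad and angle between chest's own z axis and vertical below 0.05 rad and linear speed of chest below 0.01 m/s); the robot touches nothing.
It fails at once if the chest is lifted or tipped (height (world z) of chest above 0.012 m or angle between chest's own z axis and vertical above 0.1 rad).
It fails at once if the chest is shoved more than 40 mm (distance of chest from where it was at the start of the episode above 0.04 m).
It fails at once if the chest, drawer or bolt is pinched or pressed with more than 40 N (contact force between the fingers and chest above 40 N).
It fails at once if the tin is touched or knocked off the chest (contact force between any of the arm, the fingers and tomato_tin above 1 N or height (world z) of tomato_tin below 0.1 m).
It fails at once if a jar is moved more than 20 mm or tipped (distance of any of honey_jar, spice_jar from where it was at the start of the episode above 0.02 m or angle between any of honey_jar, spice_jar's own z axis and vertical above 0.3 rad).
It also fails if it takes over 45 s, if anything falls off the work surface, if the arm or the gripper's body presses on something with over 40 N, if the wrist force passes 120 N, or if a joint passes its speed limit or range.

## Robot

A 6-joint arm with a two-finger parallel gripper is mounted at the origin on a cart in front of the work surface, level with it; the furniture and walls round the work are solid. World frame = base frame: x ahead of the robot, y to its left, z up, the work surface at z = 0. Lengths are in m, angles in rad, forces in N, time in s.
With the tool pointing down it reaches from about 0.425 to 0.95 m from the base axis. Payload 3.5 kg.
Tool frame: the origin (TCP) lies between the finger pads; the fingertips stand 22 mm ahead of it and the grasp point (between the pads) lies 3 mm ahead of it (ctrl.nose_length is the z of the fingertips in the tool frame, in m); z points along the fingers, y is the line along which they close (so a half turn about z gives the same grasp; the last joint's range is limited). The gripper opens to 85 mm and grips with 20 to 120 N. Pads are 22 mm wide; open, the fingers measure 114 mm over their backs; the gripper's body (76 mm by 85 mm) begins 54 mm behind the grasp point. The pads swing forward as they close: fully open they stand 13 mm farther back than shut.
Start: joints at [-1.331, 0.286, 1.577, -0, 1.279, -0.15], TCP at [0.257, -0.624, 0.253] pointing down, gripper open.
Joint ranges: [-2.77, 2.77], [-0.9, 2.22], [0.21, 2.48], [-1.53, 4.67], [0.24, 2.81], [-2.84, 2.84]. Speed limits (rad/s): [2.79, 2.79, 3.14, 3.14, 3.14, 3.14].

## Interface

Orientations are given as a unit quaternion [x, y, z, w].
In Python, from plant import ctrl gives the robot as it stands. The module is installed in compiled form; this text tells all that it offers.
- The arm moves only by the tool send_rows, never from a script. Its argument "rows" is text: rows parted by semicolons, each of 7 numbers parted by spaces: the turn, a rotation vector about the tool's x, y, z in normalised numbers (1 is 120 degrees), then the shift along the tool's x, y, z in shares of 750 mm (1.0 is 750 mm), then the opening, from -1 (shut) to 1 (fully open). A call has 1 to 8 rows; each row is the pose to reach, as a shift and turn from the pose commanded when the call began, along the tool's axes at that moment; what a row does not reach only later rows make up. A row lasts 1/8 s, in which the tool goes at most 62.5 mm and 10.7 degrees, less where a joint would pass 70% of its speed; a pose out of reach is approached as far as the arm can. Shift and turn numbers lie between -1 and 1, and a call with a number outside is refused. A call with a gripper value outside its range is refused whole. The fingers move at their own pace and stop on an object; "grip_force" is the grip in N (left out, the last holds). Time passes only in rows, so rows that repeat a pose let the fingers close. It gives the time, the measured TCP pose, the force, the opening and the grip force at its end, in the units of the state.
- ctrl.get_state(): the state, without advancing time (a new reading comes with each control period).
- ctrl.read_camera(name): name is "side" or "top" or "wrist"; returns a dict with "color" (480x640x3 uint8, red, green, blue), "fx", "fy", "cx", "cy" (pixels), "extrinsics" (4x4, takes a point from world to camera coordinates). Camera axes: x right, y down, z forward; pixel columns grow to the right and rows downward; lengths in m; the calibration is good to about 2 mm. A picture is of the moment at which its call begins. There is no depth.
- ctrl.sign_off(): hands the job in; it is judged then, once.
Trained networks look in a picture, given as the dict that the camera call returned (one of the last four; its "shot" number tells which), for a name from the list of things; names that differ only in an ending like _2 or _b are one class to them, and where a whole thing is asked for, a point or a joint stands for the part that bears it (a point fixed in the world has none). Each returns a list of dicts, best first, with "p" (0 to 1); they miss things now and then, are a little off and sometimes report something else, mostly with a low value. They report only what shows in the picture. A call takes as long as a camera call.
- ctrl.look_for(picture, target): "position" ([x, y, z] in m, in the coordinates of the camera as it stood for that picture, good to about 4 mm: the middle of the surface that is visible of it).
The state is a dict: "time": time; "qpos": joint angles; "dq": joint speeds; "joint_efforts": joint torques, N m; "eef_pos": TCP position; "tcp_rot": TCP orientation; "contact_force": force on the tool from outside, world axes, zero at the start; "wrist_torque": the same for the moment, N m; "opening": opening from 0.0 (shut) to 1.0 (fully open); "finger_force": force on a finger pad.
Only numpy, scipy, OpenCV 4.12 (cv2) and the standard library are available. Lean on these libraries where they do the work, as an engineer would, in place of code of your own. Each camera call takes 0.05 s, during which the arm holds its last target. There are 200 camera calls.

## Working session

There is one attempt and no reset: what is moved stays moved. The work goes in short steps, Python scripts to look and compute and a tool call to move; the robot and the scene stay as the last step left them, time stands still between calls to the robot, and variables do not carry over. Pictures are saved under pics/ and viewed, at most 10 in all, crops included, and the job is handed in when it is done.

Besides the shell and the picture viewer there is one more tool, called after "Emit:" by a JSON object that holds its "api" and its "payload". send_rows: Moves the arm, as the interface text tells. Its arguments: {"type":"object","properties":{"rows":{"type":"string"},"grip_force":{"type":"number"}},"required":["rows"]}

```bash
mkdir -p pics
cat > h.py <<'E'
import numpy as np, cv2
from plant import ctrl
from scipy.spatial.transform import Rotation as R
def look(cam,names,save=None):
    im=ctrl.read_camera(cam)
    if save: cv2.imwrite('pics/'+save,im['color'][:,:,::-1])
    E=np.array(im['extrinsics']); Ei=np.linalg.inv(E)
    for n in names:
        for d in ctrl.look_for(im,n)[:2]:
            p=np.append(d['position'],1); w=(Ei@p)[:3]
            px=(im['fx']*p[0]/p[2]+im['cx'],im['fy']*p[1]/p[2]+im['cy'])
            print(cam,n,round(d['p'],2),np.round(w,4),np.round(px))
    return im
def st():
    s=ctrl.get_state(); print({k:np.round(s[k],4) for k in('time','qpos','eef_pos','tcp_rot','contact_force','opening')})
    print(R.from_quat(s['tcp_rot']).as_matrix().round(3)); return s
E
python3 - <<'E'
from h import *
N=['chest','drawer_front','bolt_peg','staple','tomato_tin','honey_jar','spice_jar']
for c in('top','side'):
    im=look(c,N,c+'0.png'); print(np.round(im['extrinsics'],4).tolist(),im['fx'],im['fy'],im['cx'],im['cy'])
st()
E
```

```text
top chest 0.9 [ 0.5408 -0.3149  0.1292] [337. 227.]
top bolt_peg 0.69 [ 0.4872 -0.3139  0.1445] [336. 251.]
top bolt_peg 0.38 [ 0.5395 -0.2328  0.061 ] [302. 230.]
top staple 0.76 [ 0.5387 -0.2361  0.06  ] [303. 231.]
top tomato_tin 0.61 [ 0.5878 -0.397   0.1838] [377. 203.]
top honey_jar 0.77 [ 0.4832 -0.5495  0.0842] [439. 257.]
top honey_jar 0.3 [ 0.541  -0.315   0.1276] [337. 227.]
top spice_jar 0.68 [ 0.4633 -0.0787  0.1038] [231. 260.]
[[0.0246, -0.9997, -0.0093, -0.302], [-0.9957, -0.0236, -0.0891, 0.5228], [0.0889, 0.0114, -0.996, 1.1751], [0.0, 0.0, 0.0, 1.0]] 492.8684517328061 492.8684517328061 325.6391987875195 236.36160996151423
side chest 0.86 [ 0.5441 -0.3018  0.1299] [314. 232.]
side drawer_front 0.81 [ 0.5348 -0.2265  0.0636] [327. 278.]
side bolt_peg 0.57 [ 0.4838 -0.318   0.1458] [340. 216.]
side staple 0.73 [ 0.5296 -0.2293  0.0652] [329. 276.]
side staple 0.17 [ 0.5427 -0.3049  0.1319] [314. 231.]
side tomato_tin 0.8 [ 0.5888 -0.3877  0.1853] [283. 188.]
side tomato_tin 0.66 [ 0.5261 -0.2287  0.0644] [330. 276.]
side honey_jar 0.73 [ 0.4935 -0.5476  0.087 ] [312. 154.]
side spice_jar 0.94 [ 0.4702 -0.0561  0.0928] [382. 343.]
[[-0.9742, 0.2254, -0.0084, 0.5968], [0.1948, 0.8218, -0.5355, 0.215], [-0.1138, -0.5233, -0.8445, 1.0056], [0.0, 0.0, 0.0, 1.0]] 479.28845864336614 479.28845864336614 315.16413164897756 230.74577042650168
{'time': np.float64(0.8), 'qpos': array([-1.331 ,  0.2863,  1.5767,  0.    ,  1.2786, -0.15  ]), 'eef_pos': array([ 0.2565, -0.6243,  0.2534]), 'tcp_rot': array([0.9811, 0.1937, 0.    , 0.    ]), 'contact_force': array([-0.3034,  0.5246,  0.1525]), 'opening': np.float64(1.0007)}
[[ 0.925  0.38   0.   ]
 [ 0.38  -0.925 -0.   ]
 [ 0.     0.    -1.   ]]
```

View pics/top0.png

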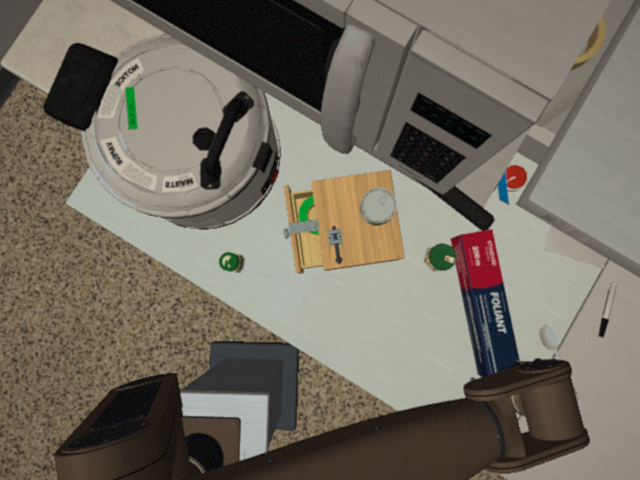

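View pics/side0.png

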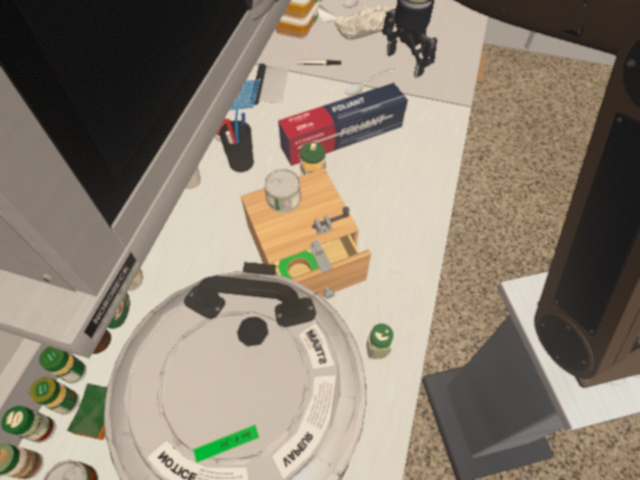

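The drawer opens toward world +y: its front is at about column 290 in the top view, and the bolt peg is at about (338,262). A rice cooker stands left and behind at (180,130), and the jars are at (231,262) and (440,257). I'll enlarge a crop to get the corners.

Run:
```python
from h import *
a=cv2.imread('pics/top0.png')[155:285,260:420]; cv2.imwrite('pics/c0.png',cv2.resize(a,None,fx=4.6,fy=4.6,interpolation=cv2.INTER_CUBIC))
```

```text
(no output)
```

View pics/c0.png

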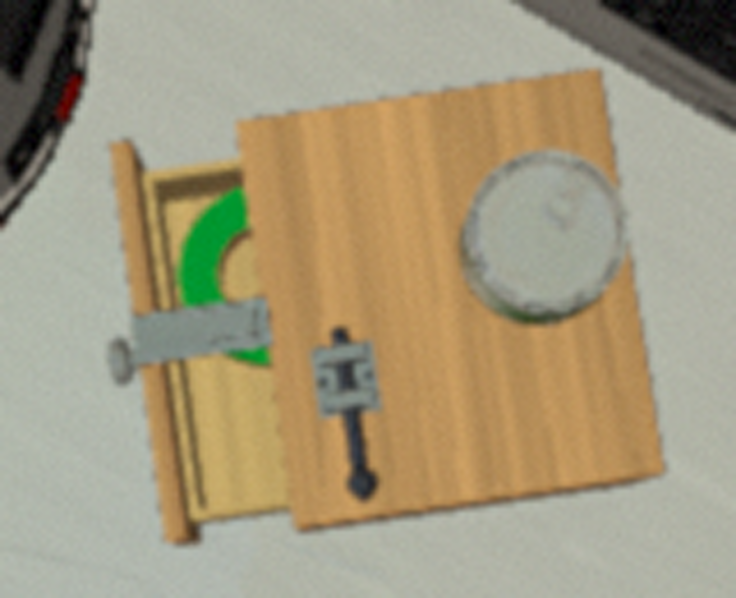

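The crop shows the chest top's corners at about (238,122), (602,70), (663,472) and (298,530). The drawer's front edge runs from (112,146) to (170,543), and the peg ball is at (361,485).

```bash
cat >> h.py <<'E'
def ray(im,px,z):
    E=np.array(im['extrinsics']);Rm=E[:3,:3];t=E[:3,3];o=-Rm.T@t
    d=Rm.T@np.array([(px[0]-im['cx'])/im['fx'],(px[1]-im['cy'])/im['fy'],1]); return o+d*(z-o[2])/d[2]
E
python3 - <<'E'
from h import *
im=ctrl.read_camera('top')
f=lambda u,v,z:ray(im,(260+(u+.5)/4.6-.5,155+(v+.5)/4.6-.5),z)
C=np.array([f(*p,.13) for p in((238,122),(602,70),(663,472),(298,530))])
D=np.array([f(*p,.131) for p in((112,146),(170,543))])
print(C.round(4),D.round(4)); 
print([np.linalg.norm(C[i]-C[i-1]).round(4) for i in range(4)],np.linalg.norm(D[0]-D[1]))
# fit pose: local corners FL(-.09,.1),BL,BR,FR
L=np.array([(-.09,.1),(.09,.1),(.09,-.1),(-.09,-.1)]);c=C.mean(0)[:2]
H=L.T@(C[:,:2]-c);th=np.arctan2(H[0,1]-H[1,0],H[0,0]+H[1,1]);Rm=np.array([[np.cos(th),-np.sin(th)],[np.sin(th),np.cos(th)]])
print('centre',c,'yaw',np.degrees(th),'x',Rm[:,0],'y',Rm[:,1])
loc=lambda p:(Rm.T@(np.array(p)[:2]-c)).round(4)
print('drawer edge local',loc(D[0]),loc(D[1]),'peg',loc(f(361,485,.165)),f(361,485,.165))
# tool facing: desired TCP
s=ctrl.get_state();print(Rm@[-.2,-.03]+c)
im2=ctrl.read_camera('side')
for l in L: # check in side
    p=np.append(Rm@l+c,[.13,1]);q=np.array(im2['extrinsics'])@p;print('side px',q[0]/q[2]*im2['fx']+im2['cx'],q[1]/q[2]*im2['fy']+im2['cy'])
print('cooker edge near',[f(u,v,.15).round(3) for u,v in((85,60),(30,180),(0,225))])
E
```

```text
[[ 0.6432 -0.2556  0.13  ]
 [ 0.6728 -0.4316  0.13  ]
 [ 0.4784 -0.4632  0.13  ]
 [ 0.4465 -0.2896  0.13  ]] [[ 0.6299 -0.1949  0.131 ]
 [ 0.4388 -0.2288  0.131 ]]
[np.float64(0.1997), np.float64(0.1785), np.float64(0.197), np.float64(0.1765)] 0.19404639112150684
centre [ 0.56023639 -0.36003242] yaw -80.27851361768572 x [ 0.16885901 -0.98564021] y [0.98564021 0.16885901]
drawer edge local [-0.151   0.0965] [-0.1499 -0.0975] peg [-0.0565 -0.0847] [ 0.46722178 -0.31867601  0.165     ]
[ 0.49689538 -0.16797015]
side px 270.679230875156 261.6664532247727
side px 242.56248147580882 194.87158273308395
side px 326.7036648960195 166.98332816405127
side px 361.2403131684682 228.58467295232117
cooker edge near [array([ 0.668, -0.183,  0.15 ]), array([ 0.609, -0.158,  0.15 ]), array([ 0.587, -0.145,  0.15 ])]
```

Careful with the scale: shifts go in shares of 750 mm and turns go in shares of 120 degrees. That gives: 384 mm / 750 = 0.512, 336 mm / 750 = 0.448, -77.4 degrees / 120 = -0.645.

Emit:
{"api": "send_rows", "payload": {"rows": "0 0 -0.0833 0.064 -0.0533 -0.0533 -1;0 0 -0.1667 0.128 -0.108 -0.0667 -1;0 0 -0.25 0.192 -0.1613 -0.0667 -1;0 0 -0.3333 0.256 -0.216 -0.0667 -1;0 0 -0.4167 0.32 -0.2693 -0.0667 -1;0 0 -0.5 0.384 -0.3227 -0.0667 -1;0 0 -0.5833 0.448 -0.3773 -0.0667 -1;0 0 -0.645 0.512 -0.4307 -0.0667 -1", "grip_force": 20}}

```text
time: 1.9
eef_pos: [0.4835, -0.1895, 0.3038]
tcp_rot: [0.643, 0.766, 0.0, 0.001]
contact_force: [-0.3, -0.3, -0.0]
opening: 0.004
finger_force: 0.0
```

```bash
cat >> h.py <<'E'
c=np.array([.56023639,-.36003242]);Rc=np.array([[.16885901,.98564021],[-.98564021,.16885901]])
def rep():
    s=st();print('tcp local',(Rc.T@(s['eef_pos'][:2]-c)).round(4));return s
E
python3 -c "
from h import *
rep()"
```

```text
{'time': np.float64(1.9), 'qpos': array([-0.5691, -0.099 ,  1.8989,  0.    ,  1.3405, -0.7432]), 'eef_pos': array([ 0.4835, -0.1895,  0.3038]), 'tcp_rot': array([6.429e-01, 7.659e-01, 1.000e-04, 6.000e-04]), 'contact_force': array([-0.3387, -0.2503, -0.0213]), 'opening': np.float64(0.0035)}
[[-0.173  0.985  0.001]
 [ 0.985  0.173 -0.001]
 [-0.001  0.001 -1.   ]]
tcp local [-0.1811 -0.0469]
```

In the tool's units: 181 mm / 750 = 0.2413, 170 mm / 750 = 0.2267.

Emit:
{"api": "send_rows", "payload": {"rows": "0 0 0 0 0 0 -1;0 0 0 0.0027 0 0.0667 -1;0 0 0 0.0027 0 0.1333 -1;0 0 0 0.0027 0 0.1867 -1;0 0 0 0.0027 0 0.2267 -1;0 0 0 0.0027 0 0.2413 -1;0 0 0 0.0027 0 0.2413 -1"}}

```text
time: 2.78
eef_pos: [0.4822, -0.19, 0.1222]
tcp_rot: [0.645, 0.764, -0.0, -0.0]
contact_force: [1.1, 0.5, 0.2]
opening: -0.001
finger_force: 0.0
```

```bash
python3 -c "
from h import *
rep();look('top',['chest'],'t1.png');look('side',[],'s1.png')
a=cv2.imread('pics/t1.png')[140:290,200:400];b=cv2.imread('pics/s1.png')[150:320,220:420]
cv2.imwrite('pics/m1.png',np.hstack([cv2.resize(a,(400,300)),cv2.resize(b,(400,340))[:300]]))"
```

```text
{'time': np.float64(2.775), 'qpos': array([-5.7110e-01,  9.4000e-02,  2.0586e+00, -2.0000e-04,  9.8970e-01,
       -7.3970e-01]), 'eef_pos': array([ 0.4822, -0.19  ,  0.1222]), 'tcp_rot': array([ 6.450e-01,  7.642e-01, -1.000e-04, -4.000e-04]), 'contact_force': array([1.1178, 0.4857, 0.224 ]), 'opening': np.float64(-0.001)}
[[-0.168  0.986 -0.001]
 [ 0.986  0.168  0.   ]
 [ 0.    -0.001 -1.   ]]
tcp local [-0.1808 -0.0482]
top chest 0.55 [ 0.5444 -0.3181  0.131 ] [338. 226.]
top chest 0.54 [ 0.4907 -0.313   0.1439] [336. 250.]
```

View pics/m1.png

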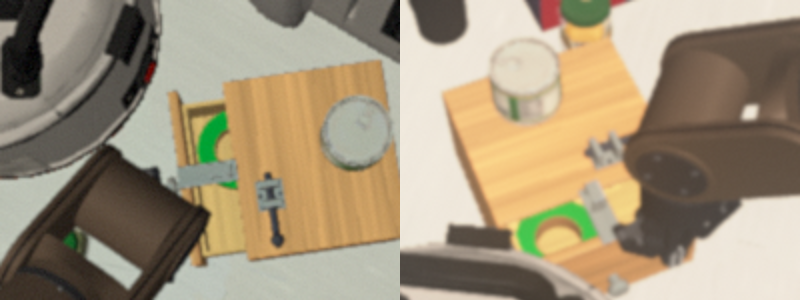

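The fingers are in front of the drawer, clear of the knob and tongue. Now I'll push slowly.

In the tool's units: -52 mm / 750 = -0.0693, -46 mm / 750 = -0.0613.

Emit:
{"api": "send_rows", "payload": {"rows": "0 0 0 -0.0107 0 0 -1;0 0 0 -0.02 0 0 -1;0 0 0 -0.0293 0 0 -1;0 0 0 -0.0373 0 0 -1;0 0 0 -0.0453 0 0 -1;0 0 0 -0.0533 0 0 -1;0 0 0 -0.0613 0 0 -1;0 0 0 -0.0693 0 0 -1"}}

```text
time: 3.92
eef_pos: [0.4914, -0.2409, 0.1223]
tcp_rot: [0.645, 0.765, 0.0, 0.0]
contact_force: [0.2, 2.3, 0.5]
opening: -0.001
finger_force: 0.9
```

In the tool's units: -11 mm / 750 = -0.0147, -9 mm / 750 = -0.012.

Emit:
{"api": "send_rows", "payload": {"rows": "0 0 0 -0.0053 0 0 -1;0 0 0 -0.0093 0 0 -1;0 0 0 -0.012 0 0 -1;0 0 0 -0.0147 0 0 -1;0 0 0 -0.0147 0 0 -1"}}

```text
time: 4.55
eef_pos: [0.493, -0.2517, 0.1222]
tcp_rot: [0.645, 0.765, -0.0, 0.0]
contact_force: [0.1, -0.4, -0.2]
opening: -0.001
finger_force: 0.1
```

```bash
python3 -c "
from h import *
rep();look('top',['chest'],'t2.png');look('side',[],'s2.png')
a=cv2.imread('pics/t2.png')[140:290,200:400];b=cv2.imread('pics/s2.png')[150:320,220:420]
cv2.imwrite('pics/m2.png',np.hstack([cv2.resize(a,(400,300)),cv2.resize(b,(400,340))[:300]]))"
```

```text
{'time': np.float64(4.55), 'qpos': array([-6.5510e-01,  1.6850e-01,  1.9749e+00, -8.0000e-04,  9.9810e-01,
       -8.2470e-01]), 'eef_pos': array([ 0.493 , -0.2517,  0.1222]), 'tcp_rot': array([ 6.445e-01,  7.646e-01, -3.000e-04,  1.000e-04]), 'contact_force': array([ 0.1199, -0.3751, -0.2064]), 'opening': np.float64(-0.0006)}
[[-0.169  0.986 -0.   ]
 [ 0.986  0.169 -0.001]
 [-0.001 -0.    -1.   ]]
tcp local [-0.1181 -0.048 ]
```

View pics/m2.png

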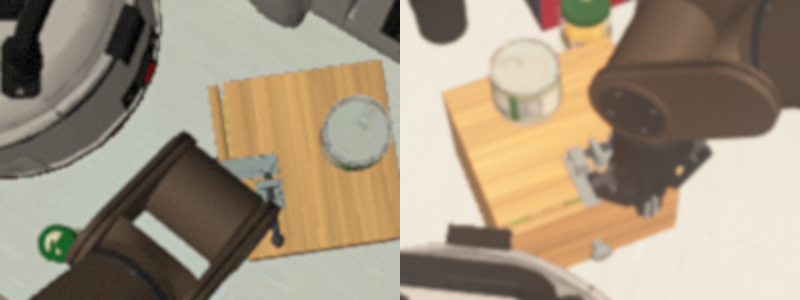

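The drawer is almost home, with a thin gap still showing. I'll continue in small steps until the force rises.

In the tool's units: -4 mm / 750 = -0.0053, -3 mm / 750 = -0.004.

Emit:
{"api": "send_rows", "payload": {"rows": "0 0 0 -0.0013 0 0 -1;0 0 0 -0.0027 0 0 -1;0 0 0 -0.004 0 0 -1;0 0 0 -0.0053 0 0 -1;0 0 0 -0.0053 0 0 -1"}}

```text
time: 5.32
eef_pos: [0.4937, -0.2555, 0.1222]
tcp_rot: [0.645, 0.765, -0.0, -0.0]
contact_force: [0.1, 0.7, -0.1]
opening: 0.003
finger_force: 0.5
```

In the tool's units: -2 mm / 750 = -0.0027, -1 mm / 750 = -0.0013.

Emit:
{"api": "send_rows", "payload": {"rows": "0 0 0 -0.0013 0 0 -1;0 0 0 -0.0027 0 0 -1;0 0 0 -0.0027 0 0 -1"}}

```text
time: 5.7
eef_pos: [0.4939, -0.2566, 0.1222]
tcp_rot: [0.645, 0.765, 0.0, -0.001]
contact_force: [-1.4, 5.8, 1.9]
opening: -0.002
finger_force: 2.5
```

In the tool's units: -1 mm / 750 = -0.0013.

Emit:
{"api": "send_rows", "payload": {"rows": "0 0 0 -0.0013 0 0 -1;0 0 0 -0.0013 0 0 -1"}}

```text
time: 5.95
eef_pos: [0.4939, -0.2566, 0.1222]
tcp_rot: [0.645, 0.765, 0.001, -0.002]
contact_force: [-2.2, 7.3, 4.4]
opening: -0.001
finger_force: 4.0
```

The drawer is hard home. I'll retreat, rise and go round to the peg's free side.

Emit:
{"api": "send_rows", "payload": {"rows": "0 0 0 0.02 0 0 -1;0 0 0 0.0467 0 0 -1;0 0 0 0.0467 0 -0.0667 -1;0 0 0 0.0467 0 -0.1333 -1;0 0 0 0.0467 -0.04 -0.16 -1;0 0 0 0 -0.1067 -0.16 -1;0 0 0 -0.0533 -0.1267 -0.16 -1;0 0 0 -0.072 -0.1267 -0.16 -1"}}

```text
time: 6.95
eef_pos: [0.4092, -0.3287, 0.2426]
tcp_rot: [0.645, 0.764, -0.0, 0.001]
contact_force: [0.0, -0.3, -0.9]
opening: 0.0
finger_force: 0.0
```

```bash
python3 -c "
from h import *
rep();N=['bolt_peg','staple','chest'];look('top',N,'t3.png');im=look('wrist',N,'w3.png')
a=cv2.imread('pics/t3.png')[140:290,200:400];b=cv2.imread('pics/w3.png')
cv2.imwrite('pics/m3.png',np.hstack([cv2.resize(a,(400,300)),cv2.resize(b,(400,300))]))"
```

```text
{'time': np.float64(6.95), 'qpos': array([-8.7010e-01, -3.8400e-02,  1.9543e+00, -4.0000e-04,  1.2241e+00,
       -1.0375e+00]), 'eef_pos': array([ 0.4092, -0.3287,  0.2426]), 'tcp_rot': array([ 6.455e-01,  7.638e-01, -3.000e-04,  8.000e-04]), 'contact_force': array([ 0.0194, -0.2629, -0.85  ]), 'opening': np.float64(0.0001)}
[[-0.167  0.986  0.001]
 [ 0.986  0.167 -0.001]
 [-0.002  0.001 -1.   ]]
tcp local [-0.0563 -0.1436]
top bolt_peg 0.38 [ 0.5176 -0.3111  0.1442] [335. 237.]
top staple 0.92 [ 0.5465 -0.2725  0.1324] [318. 224.]
top staple 0.22 [ 0.4813 -0.5521  0.0862] [440. 258.]
top chest 0.72 [ 0.5506 -0.3405  0.1257] [348. 223.]
top chest 0.27 [ 0.5138 -0.3099  0.1464] [334. 239.]
wrist bolt_peg 0.83 [ 0.4817 -0.316   0.1472] [445. 254.]
wrist staple 0.8 [ 0.5435 -0.2716  0.1289] [556. 191.]
wrist chest 0.85 [ 0.5251 -0.316   0.1312] [505. 257.]
```

View pics/m3.png

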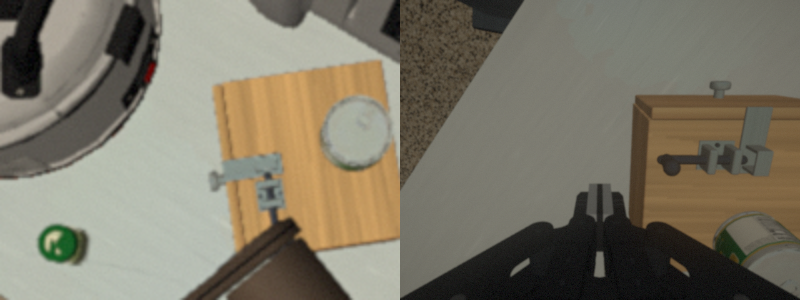

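The drawer is shut flush. In the wrist view the peg's ball is at about (427,258) in full-size pixels, and the tin is low right.

```bash
python3 -c "
from h import *
im=ctrl.read_camera('wrist')
g=im['color'][225:290,400:470].astype(int).sum(2);v,u=np.where(g[:, :48]<150);print(len(u),u.mean()+400,v.mean()+225)
for px in((427,258),(u.mean()+400,v.mean()+225)):
  p=ray(im,px,.163);print(p,Rc.T@(p[:2]-c))
"
```

```text
622 429.95659163987136 262.09003215434086
[ 0.46672036 -0.31470322  0.163     ] [-0.0604693  -0.08451892]
[ 0.46887578 -0.31670773  0.163     ] [-0.05812962 -0.08273293]
```

Emit:
{"api": "send_rows", "payload": {"rows": "0 0 0 0.0013 0 0.04 -1;0 0 0 0.0027 0 0.08 -1;0 0 0 0.0027 0 0.104 -1;0 0 0 0.0027 0.0107 0.104 -1;0 0 0 0.0027 0.02 0.104 -1;0 0 0 0.0027 0.028 0.104 -1;0 0 0 0.0027 0.036 0.104 -1;0 0 0 0.0027 0.044 0.104 -1"}}

```text
time: 8.4
eef_pos: [0.4426, -0.3201, 0.1648]
tcp_rot: [0.645, 0.765, -0.0, 0.0]
contact_force: [0.3, -0.5, 0.8]
opening: -0.001
finger_force: 0.0
```

In the tool's units: 30 mm / 750 = 0.04, 25 mm / 750 = 0.0333.

Emit:
{"api": "send_rows", "payload": {"rows": "0 0 0 0 0.0067 0 -1;0 0 0 0 0.0133 0 -1;0 0 0 0 0.02 0 -1;0 0 0 0 0.0267 0 -1;0 0 0 0 0.0333 0 -1;0 0 0 0 0.04 0 -1;0 0 0 0 0.04 0 -1"}}

```text
time: 9.28
eef_pos: [0.4721, -0.3149, 0.1643]
tcp_rot: [0.644, 0.765, 0.0, 0.0]
contact_force: [0.3, -0.1, 0.0]
opening: -0.001
finger_force: 0.0
```

```bash
python3 -c "
from h import *
rep();look('top',[],'t4.png');im=look('wrist',['bolt_peg'],'w4.png')
a=cv2.imread('pics/t4.png')[140:290,200:400];b=cv2.imread('pics/w4.png')
cv2.imwrite('pics/m4.png',np.hstack([cv2.resize(a,(400,300)),cv2.resize(b,(400,300))]))"
```

```text
{'time': np.float64(9.275), 'qpos': array([-7.6720e-01,  1.4190e-01,  1.9181e+00,  6.0000e-04,  1.0810e+00,
       -9.3760e-01]), 'eef_pos': array([ 0.4721, -0.3149,  0.1643]), 'tcp_rot': array([6.444e-01, 7.646e-01, 2.000e-04, 3.000e-04]), 'contact_force': array([ 0.3276, -0.1299,  0.02  ]), 'opening': np.float64(-0.0012)}
[[-0.169  0.986  0.001]
 [ 0.986  0.169  0.   ]
 [-0.     0.001 -1.   ]]
tcp local [-0.0594 -0.0792]
```

View pics/m4.png

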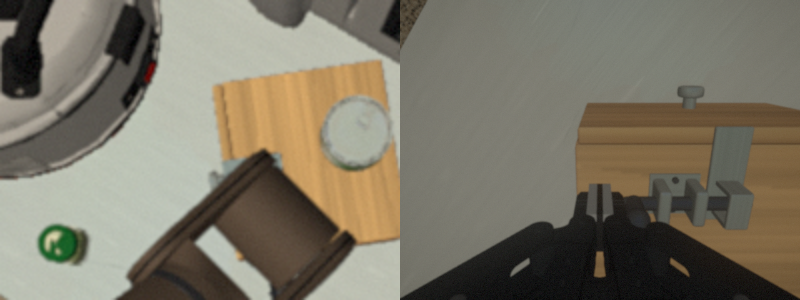

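The peg is at (635,213), being pushed along, and the bolt end is entering the staple at (735,205). I'll continue until it stops.

In the tool's units: 6 mm / 750 = 0.008, 4 mm / 750 = 0.0053.

Emit:
{"api": "send_rows", "payload": {"rows": "0 0 0 0 0.0027 0 -1;0 0 0 0 0.0053 0 -1;0 0 0 0 0.008 0 -1;0 0 0 0 0.008 0 -1"}}

```text
time: 9.93
eef_pos: [0.4777, -0.314, 0.1643]
tcp_rot: [0.645, 0.765, 0.0, 0.0]
contact_force: [-1.7, 0.2, -0.4]
opening: -0.003
finger_force: 0.3
```

In the tool's units: 4 mm / 750 = 0.0053, 2 mm / 750 = 0.0027.

Emit:
{"api": "send_rows", "payload": {"rows": "0 0 0 0 0.0027 0 -1;0 0 0 0 0.0053 0 -1;0 0 0 0 0.0053 0 -1"}}

```text
time: 10.3
eef_pos: [0.4816, -0.3133, 0.1643]
tcp_rot: [0.645, 0.765, 0.0, 0.0]
contact_force: [-0.9, -0.3, 0.1]
opening: -0.003
finger_force: 0.3
```

In the tool's units: 4 mm / 750 = 0.0053, 2 mm / 750 = 0.0027.

Emit:
{"api": "send_rows", "payload": {"rows": "0 0 0 0 0.0027 0 -1;0 0 0 0 0.0053 0 -1;0 0 0 0 0.0053 0 -1"}}

```text
time: 10.68
eef_pos: [0.4831, -0.313, 0.1643]
tcp_rot: [0.644, 0.765, -0.002, -0.003]
contact_force: [-9.2, -1.2, 3.3]
opening: -0.0
finger_force: 4.9
```

In the tool's units: 2 mm / 750 = 0.0027, 1 mm / 750 = 0.0013.

Emit:
{"api": "send_rows", "payload": {"rows": "0 0 0 0 0.0013 0 -1;0 0 0 0 0.0027 0 -1;0 0 0 0 0.0027 0 -1"}}

```text
time: 11.05
eef_pos: [0.4835, -0.3129, 0.1643]
tcp_rot: [0.644, 0.765, -0.004, -0.005]
contact_force: [-15.6, -1.2, 6.8]
opening: 0.0
finger_force: 7.8
```

It has stopped hard, with the TCP at local y of about −0.068, as predicted. I'll back off, rise and look.

In the tool's units: -80 mm / 750 = -0.1067, -75 mm / 750 = -0.1.

Emit:
{"api": "send_rows", "payload": {"rows": "0 0 0 0 -0.0133 0 -1;0 0 0 0 -0.0533 0 -1;0 0 0 0 -0.0933 0 -1;0 0 0 0 -0.1 -0.0533 -1;0 0 0 0 -0.1067 -0.1067 -1;0 0 0 0 -0.1067 -0.1067 -1"}}

```text
time: 11.8
eef_pos: [0.4101, -0.3276, 0.249]
tcp_rot: [0.645, 0.764, -0.0, 0.005]
contact_force: [-0.1, 0.1, 0.4]
opening: 0.002
finger_force: 0.0
```

```bash
python3 -c "
from h import *
rep();look('top',[],'t5.png');im=look('wrist',[],'w5.png')
a=cv2.imread('pics/t5.png')[140:290,200:400];b=cv2.imread('pics/w5.png')
cv2.imwrite('pics/m5.png',np.hstack([cv2.resize(a,(400,300)),cv2.resize(b[120:390,280:640],(400,300))]))"
```

```text
{'time': np.float64(11.8), 'qpos': array([-8.6790e-01, -4.8800e-02,  1.9523e+00,  1.0000e-03,  1.2280e+00,
       -1.0376e+00]), 'eef_pos': array([ 0.4101, -0.3276,  0.249 ]), 'tcp_rot': array([ 6.447e-01,  7.644e-01, -4.000e-04,  5.000e-03]), 'contact_force': array([-0.1155,  0.0654,  0.3696]), 'opening': np.float64(0.0016)}
[[-0.169  0.986  0.007]
 [ 0.986  0.169 -0.007]
 [-0.008  0.006 -1.   ]]
tcp local [-0.0573 -0.1425]
```

View pics/m5.png

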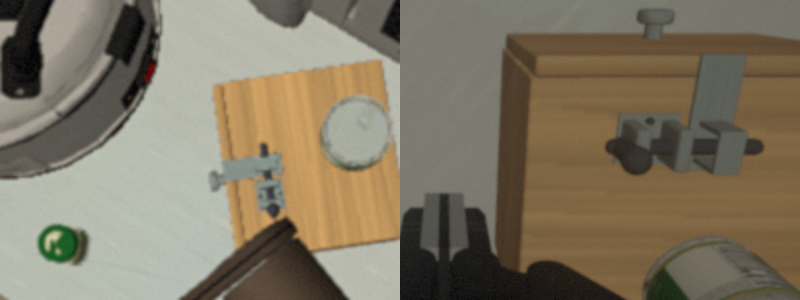

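The bolt is thrown through the staple: its end shows past the staple at (755,147), and the peg is up against the guide. The drawer is flush and the tin is standing. The arm is clear, so I'll hand in.

```bash
python3 -c "
from plant import ctrl
print(ctrl.sign_off())"
```

```text
the job is handed in; nothing more can be done
None
```

The drawer is fully home and the bolt is thrown through the staple to its stop; the arm is clear, the tin is still standing on the chest, I saw no sign of the jars being touched, and the job is handed in (no verdict came back).

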